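Let a cork into the lever-lidded cork bin and ease the lid shut

TASK

A wine cork waits in the side chute of the green countertop cork bin. Without grasping anything, press the bin's front lever all the way down with the fingertips so that the linked lid swings wide open, and keep it down for about a second with the lid wide open until the cork has rolled into the bin by itself; then let the lever up slowly, staying on it all the way and taking a couple of seconds, so that the lid comes down gently and ends fully shut without slamming. Do not touch the lid or the cork, and leave the things that stand around the bin where they are.

Things in the scene. Friction and masses are not known exactly. Their poses are not given: they have to be found in the camera images.
- bin: Green painted open-topped cork bin, 130 (x) x 160 (y) x 150 mm high, fixed to the worktop. Origin under its centre, on the worktop; z up; its front, with the lever, faces its -x. A steel chute, 85 mm long and 58 mm wide, stands out of its +y wall, 112 mm up at the wall, rising outwards at 20 degrees; it leads through a notch into the bin.
- bin_lid: Pale wooden lid, 138 x 166 x 7 mm. Origin on its hinge line, at the box's top back edge, 154 mm up. Tilt of its z axis = lid angle = 3.33 x lever angle: 0 shut, 1.1 rad wide open (front edge then 280 mm up, never ahead of the box's front). A flange under its +y side holds the cork back; from about 0.3 rad up the cork rolls through. It slams shut if the lever is let go.
- bin_lever (a joint): Lever angle: 0 up (lid shut), grows as pressed down, about 0.33 rad at its stop (lid wide open). Its axis is level, parallel to the bin's y, 75 mm ahead of the bin's centre, 62 mm up. Lid weight and a light spring push it back up: holding the pad down takes 3 to 6 N.
- lever_pad (a point): Centre of the top face of the black ribbed pad at the lever's end, 38 mm (along the bin's x) x 42 mm (along y). Lever up: 170 mm in front of the bin's centre, 68 mm above the worktop; at the stop 31 mm lower and a few mm nearer the bin. Push it down with the fingertips from above. The lever axis is 95 mm behind it, the bin's front wall 105 mm.
- cork_center (a point): Centre of the wine cork, a cylinder 23 mm across and 42 mm long, lying across the chute against the lid's flange. It rolls into the bin by itself when the lid is lifted; in the bin it lies on the floor with its centre some 20 mm above the worktop.
- espresso_mug: Bystander: small white espresso mug, 58 x 87 x 53 mm, to the bin's right. Origin at its underside.
- egg_cup: Bystander: cream egg cup, 49 mm across, 56 mm high, to the bin's left in front of the chute. Origin at its underside.
- food_tin: Bystander: red food tin, 57 mm across, 72 mm high. Origin at its underside.
- pepper_mill: Bystander: dark wooden pepper mill, 58 mm across, 155 mm high. Origin at its underside.
- coffee_jar: Bystander: glass jar of dark coffee with a glass lid, 92 mm across, 139 mm high, behind the bin. Origin at its underside.
- tumbler: Bystander: clear drinking glass, 80 mm across, 88 mm high, behind the bin. Origin at its underside.
- cork: The same wine cork; this origin lies on its side, 12 mm from its axis, and turns with it: use its centre instead.
Mind the look-alikes: they are no part of the job. There is more than one size of the cork; the job needs the smallest.

How it is judged:
By the outcome, as a careful person would: the job done as asked, in the order asked, and still so for the second after the job is handed in, with the robot touching nothing.
It also fails if it takes over 40 s, if anything falls off the work surface, if the arm or the gripper's body presses on something with over 40 N, if the wrist force passes 120 N, or if a joint passes its speed limit or range.

ROBOT

A 6-joint arm with a two-finger parallel gripper is mounted at the origin on a cart in front of the work surface, level with it; the furniture and walls round the work are solid. World frame = base frame: x ahead of the robot, y to its left, z up, the work surface at z = 0. Lengths are in m, angles in rad, forces in N, time in s.
With the tool pointing down it reaches from about 0.35 to 0.975 m from the base axis. Payload 7.1 kg.
Tool frame: the origin (TCP) lies at the very end of the fingers, on their centre line; the grasp point (between the pads) lies 19 mm behind it; z points along the fingers, y is the line along which they close (so a half turn about z gives the same grasp; the last joint's range is limited). The gripper opens to 88 mm and grips with 3 to 60 N. Pads are 20 mm wide; open, the fingers measure 115 mm over their backs; the gripper's body (75 mm by 178 mm) begins 61 mm behind the grasp point.
Start: joints at [-1.203, 0.423, 1.63, -0, 1.089, -0.019], TCP at [0.236, -0.579, 0.223] pointing down, gripper open.
Joint ranges: [-3, 3], [-0.9, 2.11], [0.09, 2.58], [-1.31, 4.45], [0.11, 2.69], [-2.54, 2.54]. Speed limits (rad/s): [2.39, 2.39, 3.01, 3.14, 3.14, 3.14].

INTERFACE

Orientations are given as [roll, pitch, yaw] about the fixed x, y, z axes, in that order (R = Rz(yaw) Ry(pitch) Rx(roll)).
In Python, from bench import robot gives the robot as it stands.
- The arm moves only by the tool apply_moves, never from a script. Its argument "commands" is a list of rows, each an object of numbers: "tx", "ty", "tz": the shift along the tool's x, y, z in m; "wx", "wy", "wz": the turn, a rotation vector about the tool's x, y, z in rad. In form: [{"tx": .., "ty": .., "tz": .., "wx": .., "wy": .., "wz": ..}, ...]. A call has 1 to 12 rows; each row shifts and turns the commanded pose from where the row before left it, along the tool's axes as they then stand; what a row does not reach is not made up. A row lasts 1/10 s, in which the tool goes at most 50 mm and 8.59 degrees, less where a joint would pass 70% of its speed; a pose out of reach is approached as far as the arm can. A call is refused whole if a number of a shift passes 0.05 or a number of a turn 0.15, either way. A call with a gripper value outside its range is refused whole. "fingers" is the opening, from -1 (shut) to 1 (fully open), so that 0 is half open, set as the call begins (left out, the last holds). The fingers move at their own pace and stop on an object; the grip force is fixed at half the most. Time passes only in rows, so rows that do not move let the fingers close. It gives the time, the measured TCP pose, the force, the opening and the grip force at its end, in the units of the state.
- robot.get_obs(): the state, without advancing time (a new reading comes with each control period).
- robot.capture(name): name is "scene" or "top"; returns (picture, depth): 384x512x3 uint8, red, green, blue; 384x512 float32, m along the optical axis (not along the pixel's ray), 0 where there is no reading.
- robot.camera_model(name): a dict with "mtx" (3x3 intrinsics, pixels), "k1" (the pictures are not rectified: a ray, as slopes to the right and down, at radius r is drawn at 1 + k1 r^2 times it, then the intrinsics apply), "origin" and "attitude" of the camera in the world. Camera axes: x right, y down, z forward; pixel columns grow to the right and rows downward; lengths in m; the calibration is good to about 2 mm. A picture is of the moment at which its call begins. camera_model takes no time and is no camera call.
- robot.job_done(): hands the job in; it is judged then, once.
The state is a dict: "t": time; "q": joint angles; "qvel": joint speeds; "joint_efforts": joint torques, N m; "tool_pos": TCP position; "tool_rot": TCP orientation; "contact_force": force on the tool from outside, world axes, zero at the start; "wrist_torque": the same for the moment, N m; "opening": opening from 0.0 (shut) to 1.0 (fully open); "grip_force": force on a finger pad.
Only numpy, scipy, OpenCV 4.12 (cv2) and the standard library are available. Lean on these libraries where they do the work, as an engineer would, in place of code of your own. Each camera call takes 0.05 s, during which the arm holds its last target. There are 200 camera calls.

## Working session

There is one attempt and no reset: what is moved stays moved. The work goes in short steps, Python scripts to look and compute and a tool call to move; the robot and the scene stay as the last step left them, time stands still between calls to the robot, and variables do not carry over. Pictures are saved under pics/ and viewed, at most 10 in all, crops included, and the job is handed in when it is done.

Besides the shell and the picture viewer there is one more tool, called after "Call:" as name(argument=value, ...) on one line, values as JSON. apply_moves: Moves the arm, as the interface text tells. Its arguments: {"type":"object","properties":{"commands":{"type":"array","items":{"type":"object","properties":{"tx":{"type":"number"},"ty":{"type":"number"},"tz":{"type":"number"},"wx":{"type":"number"},"wy":{"type":"number"},"wz":{"type":"number"}}}},"fingers":{"type":"number"}},"required":["commands"]}

```bash
mkdir -p pics
cat > h.py <<'E'
import numpy as np, cv2
from bench import robot
def cap(n):
    p,d=robot.capture(n); return p,d,robot.camera_model(n)
def att(m):
    a=np.array(m["attitude"],float)
    if a.shape==(3,3): return a
    from scipy.spatial.transform import Rotation as R
    return R.from_euler('xyz',a).as_matrix() if a.size==3 else R.from_quat(a).as_matrix()
def cloud(d,m):
    K=np.array(m["mtx"]); v,u=np.mgrid[:d.shape[0],:d.shape[1]].astype(float)
    x=(u-K[0,2])/K[0,0]; y=(v-K[1,2])/K[1,1]; a,b=x.copy(),y.copy()
    for _ in range(8):
        s=1+m["k1"]*(a*a+b*b); a,b=x/s,y/s
    P=np.stack([a*d,b*d,d],-1)@att(m).T+np.array(m["origin"]); P[d<=0]=np.nan
    return P
E
python3 - <<'E'
from h import *
for n in("scene","top"):
    p,d,m=cap(n); print(n,m); np.savez(n+".npz",p=p,P=cloud(d,m))
    cv2.imwrite(f"pics/{n}0.png",cv2.resize(p[:,:,::-1],(768,576)))
print(robot.get_obs())
E
```

```text
scene {'mtx': array([[370.13466238,   0.        , 257.82288226],
       [  0.        , 370.13466238, 193.48398924],
       [  0.        ,   0.        ,   1.        ]]), 'k1': -0.08184111271689061, 'origin': array([-0.03284004,  0.53650737,  0.57680603]), 'attitude': array([-2.15953916, -0.02480141, -2.04638424])}
top {'mtx': array([[416.90698852,   0.        , 262.12015369],
       [  0.        , 416.90698852, 193.76369834],
       [  0.        ,   0.        ,   1.        ]]), 'k1': -0.07320866240302507, 'origin': array([0.39660701, 0.18530074, 1.09861404]), 'attitude': array([-2.92239303, -0.00362535, -1.48090775])}
{'t': 0.1, 'q': array([-1.20301902e+00,  4.23768367e-01,  1.63061408e+00, -2.14141885e-06,
        1.08859120e+00, -1.89799726e-02]), 'qvel': array([-0.00021596, -0.00026762, -0.00244577, -0.00029828, -0.00070382,
        0.00162906]), 'joint_efforts': array([ 9.24765009e-04, -5.45618033e+01, -2.74325895e+01,  6.45901286e-02,
        1.88432011e-02, -1.98215588e-05]), 'tool_pos': array([ 0.23559544, -0.5783506 ,  0.22197677]), 'tool_rot': array([-3.14021188e+00, -2.43140574e-05,  3.86758252e-01]), 'contact_force': array([-0.0617933 ,  0.30914851, -0.94719097]), 'wrist_torque': array([0.01444409, 0.00428507, 0.00526893]), 'grip_force': 0.0, 'opening': 0.9951963723699796}
```

View pics/scene0.png

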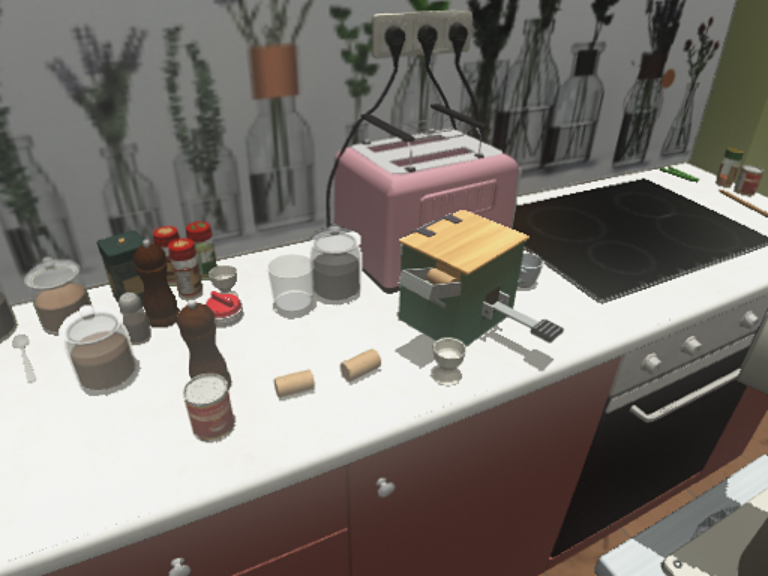

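View pics/top0.png

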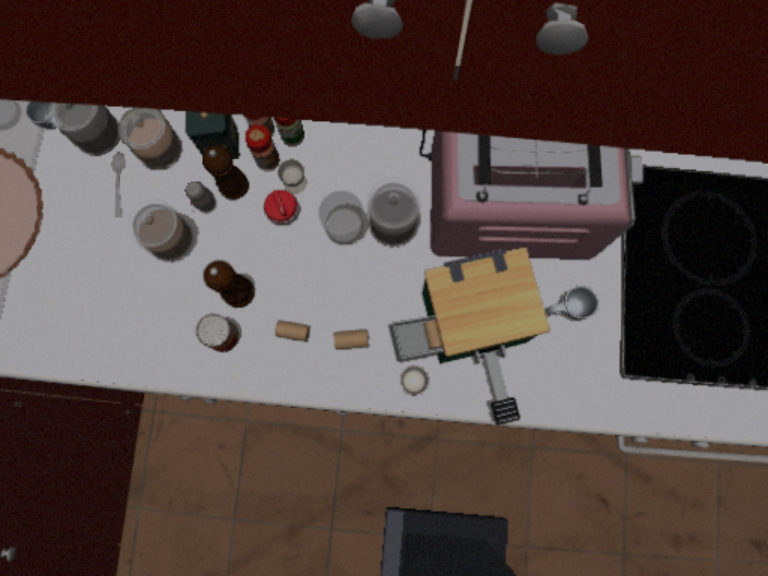

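The scene picture shows the green bin at (462,275) with the cork in its chute at (440,275) and the black pad at (547,328). The top picture shows the lid at (487,303), the pad at (505,410), the mug at (578,303) and the egg cup at (414,380). The three corks in the top picture are at (433,333) in the chute, and (292,330) and (350,340) loose on the worktop. The chute cork is the one meant, and I won't touch any of them. There is only one lever. Next I'll measure the pad and the bin's heading.

Run:
```python
from h import *
for n,box in(("top",(325,262,352,288)),("scene",(350,208,380,232))):
    z=np.load(n+".npz"); P,p=z["P"],z["p"].astype(int)
    u0,v0,u1,v1=box; Q=P[v0:v1,u0:u1].reshape(-1,3); c=p[v0:v1,u0:u1].sum(-1).ravel()
    s=(c<240)&(Q[:,2]>.055)&(Q[:,2]<.085); Q=Q[s]
    print(n,"pad",len(Q),Q.mean(0),np.median(Q,0),cv2.minAreaRect((Q[:,:2]*1000).astype(np.float32)))
    A=P.reshape(-1,3); s=(abs(A[:,2]-.158)<.008)&(p.reshape(-1,3)[:,0]>130)&(p.reshape(-1,3)[:,0]>p.reshape(-1,3)[:,2]+40)
    L=A[s]; L=L[np.linalg.norm(L[:,:2]-np.median(L[:,:2],0),axis=1)<.13]
    print("lid",len(L),np.median(L[:,2]),cv2.minAreaRect((L[:,:2]*1000).astype(np.float32)),L.mean(0))
p=np.load("top.npz")["p"]; cv2.imwrite("pics/crop.png",cv2.resize(p[155:300,250:410,::-1],None,fx=4.5,fy=4,interpolation=cv2.INTER_CUBIC)[:590])
```

```text
top pad 235 [0.44303408 0.00471163 0.06760476] [0.44293237 0.00488377 0.06778658] ((447.7681884765625, 4.958738327026367), (48.55134963989258, 42.40131759643555), 18.357439041137695)
lid 3810 0.15791367738209972 ((604.624267578125, 56.5460090637207), (136.5872344970703, 163.77877807617188), 18.59148406982422) [0.60002709 0.05578911 0.15792448]
scene pad 111 [0.43839636 0.0087253  0.066921  ] [0.43855558 0.01199792 0.06746067] ((442.2275085449219, 4.310903549194336), (35.746978759765625, 39.598331451416016), 18.288484573364258)
lid 1821 0.15791770115818565 ((604.9393920898438, 56.22575759887695), (139.34922790527344, 169.67335510253906), 18.449642181396484) [0.59541203 0.06016897 0.15788783]
```

View pics/crop.png

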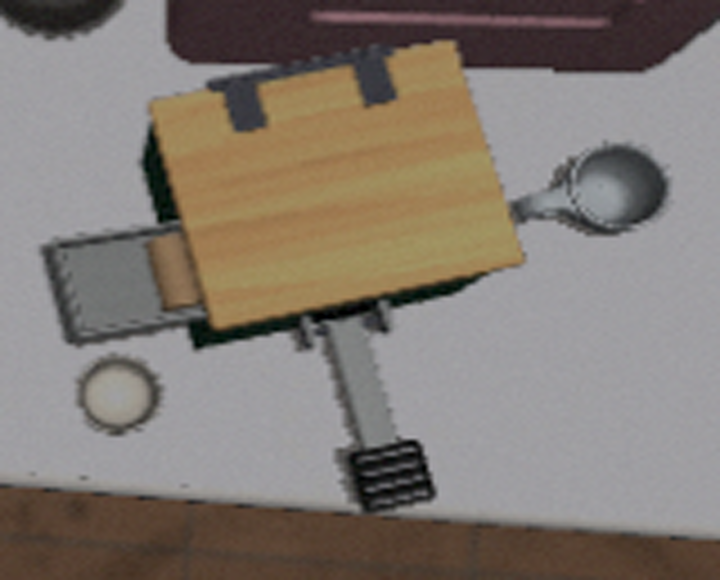

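The pad is at (0.443, 0.004, 0.068) with the bin's yaw at about 0.322. The lid's height of 0.158 and its 138x166 size fit the given values, and lid centre minus 166 mm gives the same pad point. The fingers are already nearly aligned, so I'll shut them and travel at z = 0.22.

Call:
apply_moves(commands=[{"tx":0.01,"ty":-0.011},{"tx":0.0206,"ty":-0.023},{"tx":0.0206,"ty":-0.023},{"tx":0.0206,"ty":-0.023},{"tx":0.0206,"ty":-0.023},{"tx":0.0206,"ty":-0.023},{"tx":0.0206,"ty":-0.023},{"tx":0.0206,"ty":-0.023},{"tx":0.0206,"ty":-0.023},{"tx":0.0206,"ty":-0.023},{"tx":0.0206,"ty":-0.023},{"tx":0.0206,"ty":-0.023}], fingers=-1)

```text
schema error: expected keys tx, ty, tz, wx, wy, wz
```

Call:
apply_moves(commands=[{"tx":0.0206,"ty":-0.023},{"tx":0.0206,"ty":-0.023},{"tx":0.0206,"ty":-0.023},{"tx":0.0206,"ty":-0.023},{"tx":0.0206,"ty":-0.023},{"tx":0.0206,"ty":-0.023},{"tx":0.0206,"ty":-0.023},{"tx":0.0206,"ty":-0.023},{"tx":0.01,"ty":-0.011,"wz":0.033},{"wz":0.033},{},{}])

```text
schema error: expected keys tx, ty, tz, wx, wy, wz
```

Call:
apply_moves(commands=[{"tx":0.01,"ty":-0.011,"tz":0,"wx":0,"wy":0,"wz":0},{"tx":0.0206,"ty":-0.023,"tz":0,"wx":0,"wy":0,"wz":0},{"tx":0.0206,"ty":-0.023,"tz":0,"wx":0,"wy":0,"wz":0},{"tx":0.0206,"ty":-0.023,"tz":0,"wx":0,"wy":0,"wz":0},{"tx":0.0206,"ty":-0.023,"tz":0,"wx":0,"wy":0,"wz":0},{"tx":0.0206,"ty":-0.023,"tz":0,"wx":0,"wy":0,"wz":0},{"tx":0.0206,"ty":-0.023,"tz":0,"wx":0,"wy":0,"wz":0},{"tx":0.0206,"ty":-0.023,"tz":0,"wx":0,"wy":0,"wz":0},{"tx":0.0206,"ty":-0.023,"tz":0,"wx":0,"wy":0,"wz":0},{"tx":0.0206,"ty":-0.023,"tz":0,"wx":0,"wy":0,"wz":0},{"tx":0.0206,"ty":-0.023,"tz":0,"wx":0,"wy":0,"wz":0},{"tx":0.0206,"ty":-0.023,"tz":0,"wx":0,"wy":0,"wz":0}], fingers=-1)

```text
t: 1.3
tool_pos: [0.355, -0.2429, 0.2225]
tool_rot: [-3.141, 0.0, 0.387]
contact_force: [0.2, -0.6, 0.2]
opening: 0.005
grip_force: 0.0
```

Call:
apply_moves(commands=[{"tx":0.0206,"ty":-0.023,"tz":0,"wx":0,"wy":0,"wz":0},{"tx":0.0206,"ty":-0.023,"tz":0,"wx":0,"wy":0,"wz":0},{"tx":0.0206,"ty":-0.023,"tz":0,"wx":0,"wy":0,"wz":0},{"tx":0.0206,"ty":-0.023,"tz":0,"wx":0,"wy":0,"wz":0},{"tx":0.0206,"ty":-0.023,"tz":0,"wx":0,"wy":0,"wz":0},{"tx":0.0206,"ty":-0.023,"tz":0,"wx":0,"wy":0,"wz":0},{"tx":0.0206,"ty":-0.023,"tz":0,"wx":0,"wy":0,"wz":0},{"tx":0.0206,"ty":-0.023,"tz":0,"wx":0,"wy":0,"wz":0},{"tx":0.01,"ty":-0.011,"tz":0,"wx":0,"wy":0,"wz":0.033},{"tx":0,"ty":0,"tz":0,"wx":0,"wy":0,"wz":0.033},{"tx":0,"ty":0,"tz":0,"wx":0,"wy":0,"wz":0},{"tx":0,"ty":0,"tz":0,"wx":0,"wy":0,"wz":0}])

```text
t: 2.5
tool_pos: [0.443, 0.0018, 0.2226]
tool_rot: [-3.141, 0.0, 0.322]
contact_force: [0.3, -0.7, -0.4]
opening: 0.002
grip_force: 0.0
```

Call:
apply_moves(commands=[{"tx":0,"ty":-0.002,"tz":0.015,"wx":0,"wy":0,"wz":0},{"tx":0,"ty":0,"tz":0.025,"wx":0,"wy":0,"wz":0},{"tx":0,"ty":0,"tz":0.025,"wx":0,"wy":0,"wz":0},{"tx":0,"ty":0,"tz":0.025,"wx":0,"wy":0,"wz":0},{"tx":0,"ty":0,"tz":0.025,"wx":0,"wy":0,"wz":0},{"tx":0,"ty":0,"tz":0.02,"wx":0,"wy":0,"wz":0},{"tx":0,"ty":0,"tz":0.006,"wx":0,"wy":0,"wz":0},{"tx":0,"ty":0,"tz":0,"wx":0,"wy":0,"wz":0}])

```text
t: 3.3
tool_pos: [0.4423, 0.0032, 0.0812]
tool_rot: [-3.141, 0.002, 0.321]
contact_force: [0.3, -0.1, 1.0]
opening: 0.007
grip_force: 0.0
```

Run:
```python
from h import *
p,d,m=cap("scene")
cv2.imwrite("pics/near.png",cv2.resize(p[120:260,250:410,::-1],None,fx=4.2,fy=4.2,interpolation=cv2.INTER_CUBIC))
```

```text
(no output)
```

View pics/near.png

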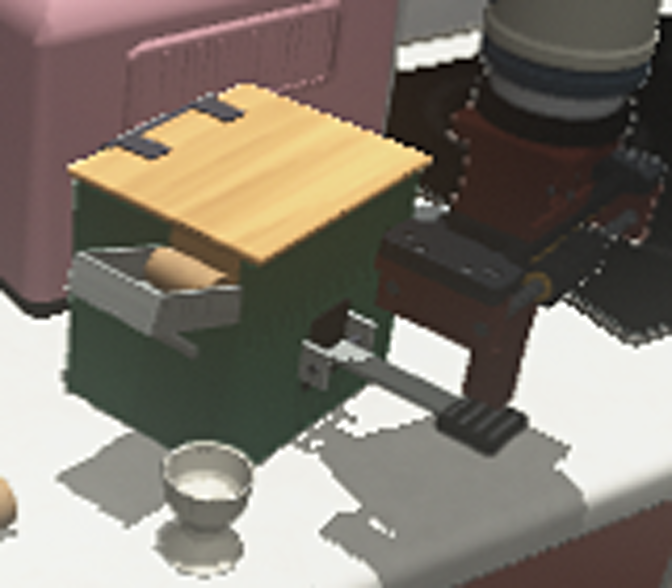

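The picture shows the closed fingertips at (490,400), right above the pad at (482,425). The lid is shut and the cork waits in the chute at (190,270). Now I press.

Call:
apply_moves(commands=[{"tx":0,"ty":0,"tz":0.004,"wx":0,"wy":0,"wz":0},{"tx":0,"ty":0,"tz":0.004,"wx":0,"wy":0,"wz":0},{"tx":0,"ty":0,"tz":0.003,"wx":0,"wy":0,"wz":0},{"tx":0,"ty":0,"tz":0.003,"wx":0,"wy":0,"wz":0},{"tx":0,"ty":0,"tz":0.003,"wx":0,"wy":0,"wz":0},{"tx":0,"ty":0,"tz":0.003,"wx":0,"wy":0,"wz":0},{"tx":0,"ty":0,"tz":0.003,"wx":0,"wy":0,"wz":0},{"tx":0.0005,"ty":0,"tz":0.003,"wx":0,"wy":0,"wz":0},{"tx":0.0005,"ty":0,"tz":0.003,"wx":0,"wy":0,"wz":0},{"tx":0.001,"ty":0,"tz":0.003,"wx":0,"wy":0,"wz":0},{"tx":0.001,"ty":0,"tz":0.003,"wx":0,"wy":0,"wz":0},{"tx":0.001,"ty":0,"tz":0.002,"wx":0,"wy":0,"wz":0}])

```text
t: 4.55
tool_pos: [0.4459, 0.0046, 0.0441]
tool_rot: [-3.141, 0.002, 0.321]
contact_force: [-4.5, -2.4, 3.1]
opening: 0.006
grip_force: 2.2
```

Call:
apply_moves(commands=[{"tx":0,"ty":0,"tz":0.001,"wx":0,"wy":0,"wz":0},{"tx":0,"ty":0,"tz":0,"wx":0,"wy":0,"wz":0}])

```text
t: 4.75
tool_pos: [0.4464, 0.0047, 0.0434]
tool_rot: [-3.141, 0.001, 0.321]
contact_force: [-4.2, -0.9, 2.4]
opening: 0.004
grip_force: 1.9
```

Call:
apply_moves(commands=[{"tx":0,"ty":0,"tz":0.0015,"wx":0,"wy":0,"wz":0},{"tx":0,"ty":0,"tz":0.0015,"wx":0,"wy":0,"wz":0},{"tx":0,"ty":0,"tz":0,"wx":0,"wy":0,"wz":0}])

```text
t: 5.05
tool_pos: [0.4469, 0.0048, 0.0407]
tool_rot: [-3.142, -0.0, 0.321]
contact_force: [-4.2, 0.2, 5.6]
opening: 0.003
grip_force: 3.2
```

Run:
```python
from h import *
p,d,m=cap("scene"); P=cloud(d,m)
A=P.reshape(-1,3);c=p.reshape(-1,3).astype(int)
s=(np.linalg.norm(A[:,:2]-[.60,.055],axis=1)<.14)&(A[:,2]>.15)&(A[:,2]<.32)&(c[:,0]>c[:,2]+40)&(c[:,1]>c[:,2]+15)
L=A[s];print(len(L),L[:,2].max(),np.percentile(L[:,2],[5,95]))
n=np.linalg.svd(L-L.mean(0),full_matrices=False)[2][2];print("lid angle",np.arccos(abs(n[2])))
cv2.imwrite("pics/open.png",cv2.resize(p[90:250,230:410,::-1],None,fx=3.6,fy=3.6,interpolation=cv2.INTER_CUBIC))
```

```text
343 0.27903967445135214 [0.18522476 0.2779427 ]
lid angle 1.067726182833229
```

View pics/open.png

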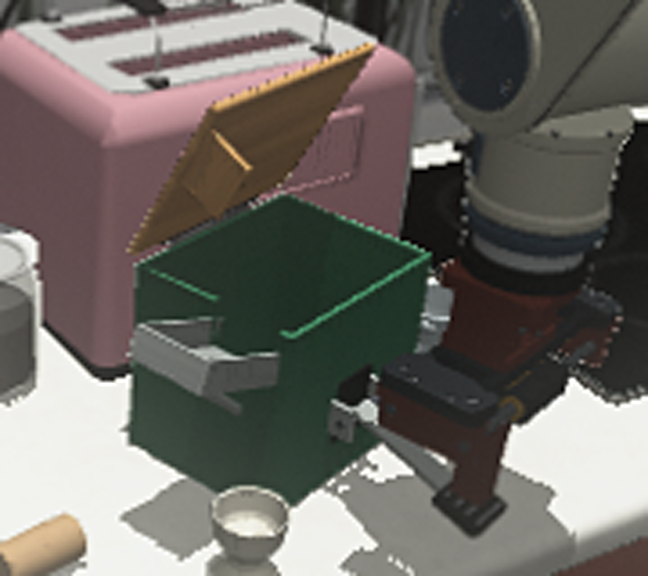

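The lid is up at about 1.07 rad, the chute at (205,350) is empty so the cork has rolled in, and the fingers are on the pad at (475,505). I'll press the last bit to the stop and hold.

Call:
apply_moves(commands=[{"tx":0,"ty":0,"tz":0.001,"wx":0,"wy":0,"wz":0},{"tx":0,"ty":0,"tz":0.001,"wx":0,"wy":0,"wz":0},{"tx":0,"ty":0,"tz":0,"wx":0,"wy":0,"wz":0}])

```text
t: 5.4
tool_pos: [0.447, 0.0048, 0.04]
tool_rot: [3.142, -0.001, 0.321]
contact_force: [-8.9, 0.2, 27.4]
opening: 0.005
grip_force: 14.6
```

Call:
apply_moves(commands=[{"tx":0,"ty":0,"tz":0.0005,"wx":0,"wy":0,"wz":0},{"tx":0,"ty":0,"tz":0,"wx":0,"wy":0,"wz":0},{"tx":0,"ty":0,"tz":0,"wx":0,"wy":0,"wz":0},{"tx":0,"ty":0,"tz":0,"wx":0,"wy":0,"wz":0},{"tx":0,"ty":0,"tz":0,"wx":0,"wy":0,"wz":0},{"tx":0,"ty":0,"tz":0,"wx":0,"wy":0,"wz":0},{"tx":0,"ty":0,"tz":0,"wx":0,"wy":0,"wz":0},{"tx":0,"ty":0,"tz":0,"wx":0,"wy":0,"wz":0},{"tx":0,"ty":0,"tz":0,"wx":0,"wy":0,"wz":0},{"tx":0,"ty":0,"tz":0,"wx":0,"wy":0,"wz":0}])

```text
t: 6.4
tool_pos: [0.4471, 0.0048, 0.0399]
tool_rot: [3.141, -0.001, 0.321]
contact_force: [-10.9, 1.1, 33.3]
opening: 0.006
grip_force: 17.4
```

Run:
```python
from h import *
p,d,m=cap("scene"); P=cloud(d,m)
A=P.reshape(-1,3);c=p.reshape(-1,3).astype(int)
s=(np.linalg.norm(A[:,:2]-[.60,.055],axis=1)<.14)&(A[:,2]>.15)&(A[:,2]<.32)&(c[:,0]>c[:,2]+40)&(c[:,1]>c[:,2]+15)
L=A[s];n=np.linalg.svd(L-L.mean(0),full_matrices=False)[2][2];print("lid angle",np.arccos(abs(n[2])),L[:,2].max())
p,d,m=cap("top")
cv2.imwrite("pics/open_top.png",cv2.resize(p[140:300,240:410,::-1],None,fx=3.6,fy=3.6,interpolation=cv2.INTER_CUBIC))
```

```text
lid angle 1.0492010149852273 0.2796681527437728
```

View pics/open_top.png

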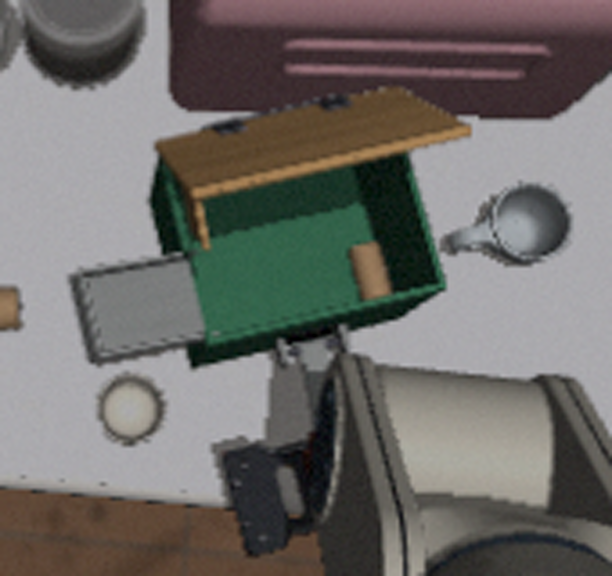

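The lever is at its stop, since the force jumped to 33 N, and the cork lies on the bin floor at (370,270). It has been held there for over a second. Now the slow release.

Call:
apply_moves(commands=[{"tx":0,"ty":0,"tz":-0.001,"wx":0,"wy":0,"wz":0},{"tx":0,"ty":0,"tz":-0.001,"wx":0,"wy":0,"wz":0},{"tx":-0.0003,"ty":0,"tz":-0.001,"wx":0,"wy":0,"wz":0},{"tx":-0.0003,"ty":0,"tz":-0.001,"wx":0,"wy":0,"wz":0},{"tx":-0.0003,"ty":0,"tz":-0.001,"wx":0,"wy":0,"wz":0},{"tx":-0.0003,"ty":0,"tz":-0.001,"wx":0,"wy":0,"wz":0},{"tx":-0.0003,"ty":0,"tz":-0.001,"wx":0,"wy":0,"wz":0},{"tx":-0.0003,"ty":0,"tz":-0.001,"wx":0,"wy":0,"wz":0},{"tx":-0.0003,"ty":0,"tz":-0.001,"wx":0,"wy":0,"wz":0},{"tx":-0.0003,"ty":0,"tz":-0.001,"wx":0,"wy":0,"wz":0},{"tx":-0.0003,"ty":0,"tz":-0.001,"wx":0,"wy":0,"wz":0},{"tx":-0.0003,"ty":0,"tz":-0.001,"wx":0,"wy":0,"wz":0}])

```text
t: 7.7
tool_pos: [0.4447, 0.0037, 0.0505]
tool_rot: [3.141, -0.001, 0.321]
contact_force: [0.8, 2.0, 4.5]
opening: 0.007
grip_force: 2.0
```

Call:
apply_moves(commands=[{"tx":0,"ty":0,"tz":-0.001,"wx":0,"wy":0,"wz":0},{"tx":0,"ty":0,"tz":-0.001,"wx":0,"wy":0,"wz":0},{"tx":0,"ty":0,"tz":-0.001,"wx":0,"wy":0,"wz":0},{"tx":0,"ty":0,"tz":-0.001,"wx":0,"wy":0,"wz":0},{"tx":0,"ty":0,"tz":-0.001,"wx":0,"wy":0,"wz":0},{"tx":0,"ty":0,"tz":-0.001,"wx":0,"wy":0,"wz":0},{"tx":0,"ty":0,"tz":-0.001,"wx":0,"wy":0,"wz":0},{"tx":0,"ty":0,"tz":-0.001,"wx":0,"wy":0,"wz":0},{"tx":0,"ty":0,"tz":-0.001,"wx":0,"wy":0,"wz":0},{"tx":0,"ty":0,"tz":-0.001,"wx":0,"wy":0,"wz":0}])

```text
t: 8.7
tool_pos: [0.444, 0.0036, 0.0603]
tool_rot: [3.141, -0.0, 0.321]
contact_force: [1.5, 0.4, 3.9]
opening: 0.006
grip_force: 2.2
```

Still on the pad at about 4 N. I'll do the last stretch a little slower.

Call:
apply_moves(commands=[{"tx":0,"ty":0,"tz":-0.0008,"wx":0,"wy":0,"wz":0},{"tx":0,"ty":0,"tz":-0.0008,"wx":0,"wy":0,"wz":0},{"tx":0,"ty":0,"tz":-0.0008,"wx":0,"wy":0,"wz":0},{"tx":0,"ty":0,"tz":-0.0008,"wx":0,"wy":0,"wz":0},{"tx":0,"ty":0,"tz":-0.0008,"wx":0,"wy":0,"wz":0},{"tx":0,"ty":0,"tz":-0.0007,"wx":0,"wy":0,"wz":0},{"tx":0,"ty":0,"tz":-0.0007,"wx":0,"wy":0,"wz":0},{"tx":0,"ty":0,"tz":-0.0006,"wx":0,"wy":0,"wz":0},{"tx":0,"ty":0,"tz":-0.0006,"wx":0,"wy":0,"wz":0},{"tx":0,"ty":0,"tz":-0.0006,"wx":0,"wy":0,"wz":0},{"tx":0,"ty":0,"tz":-0.0005,"wx":0,"wy":0,"wz":0},{"tx":0,"ty":0,"tz":-0.0005,"wx":0,"wy":0,"wz":0}])

```text
t: 9.9
tool_pos: [0.444, 0.0037, 0.0684]
tool_rot: [-3.142, -0.0, 0.321]
contact_force: [-0.2, 0.3, 0.2]
opening: 0.004
grip_force: 0.0
```

Call:
apply_moves(commands=[{"tx":0,"ty":0,"tz":-0.0005,"wx":0,"wy":0,"wz":0},{"tx":0,"ty":0,"tz":-0.0005,"wx":0,"wy":0,"wz":0},{"tx":0,"ty":0,"tz":-0.0005,"wx":0,"wy":0,"wz":0},{"tx":0,"ty":0,"tz":-0.0005,"wx":0,"wy":0,"wz":0},{"tx":0,"ty":0,"tz":-0.0005,"wx":0,"wy":0,"wz":0},{"tx":0,"ty":0,"tz":-0.0005,"wx":0,"wy":0,"wz":0},{"tx":0,"ty":0,"tz":-0.0005,"wx":0,"wy":0,"wz":0},{"tx":0,"ty":0,"tz":-0.0005,"wx":0,"wy":0,"wz":0}])

```text
t: 10.7
tool_pos: [0.444, 0.0037, 0.0724]
tool_rot: [-3.142, 0.0, 0.321]
contact_force: [-0.0, -0.1, 0.4]
opening: 0.007
grip_force: 0.0
```

Call:
apply_moves(commands=[{"tx":0,"ty":0,"tz":-0.002,"wx":0,"wy":0,"wz":0},{"tx":0,"ty":0,"tz":-0.005,"wx":0,"wy":0,"wz":0},{"tx":0,"ty":0,"tz":-0.01,"wx":0,"wy":0,"wz":0},{"tx":0,"ty":0,"tz":-0.02,"wx":0,"wy":0,"wz":0},{"tx":0,"ty":0,"tz":-0.02,"wx":0,"wy":0,"wz":0},{"tx":0,"ty":0,"tz":-0.02,"wx":0,"wy":0,"wz":0},{"tx":0,"ty":0,"tz":-0.01,"wx":0,"wy":0,"wz":0},{"tx":0,"ty":0,"tz":0,"wx":0,"wy":0,"wz":0},{"tx":0,"ty":0,"tz":0,"wx":0,"wy":0,"wz":0},{"tx":0,"ty":0,"tz":0,"wx":0,"wy":0,"wz":0}])

```text
t: 11.7
tool_pos: [0.4433, 0.0037, 0.1586]
tool_rot: [-3.141, 0.001, 0.321]
contact_force: [0.7, -0.0, -0.7]
opening: 0.009
grip_force: 0.0
```

Run:
```python
from h import *
p,d,m=cap("scene"); P=cloud(d,m)
A=P.reshape(-1,3);c=p.reshape(-1,3).astype(int)
s=(np.linalg.norm(A[:,:2]-[.60,.055],axis=1)<.14)&(A[:,2]>.15)&(A[:,2]<.32)&(c[:,0]>130)&(c[:,0]>c[:,2]+40)
L=A[s];n=np.linalg.svd(L-L.mean(0),full_matrices=False)[2][2];print("lid angle",np.arccos(abs(n[2])),np.median(L[:,2]))
cv2.imwrite("pics/end.png",cv2.resize(p[:,:,::-1],(768,576)))
```

```text
lid angle 0.23261861487645966 0.15808493841288312
```

View pics/end.png

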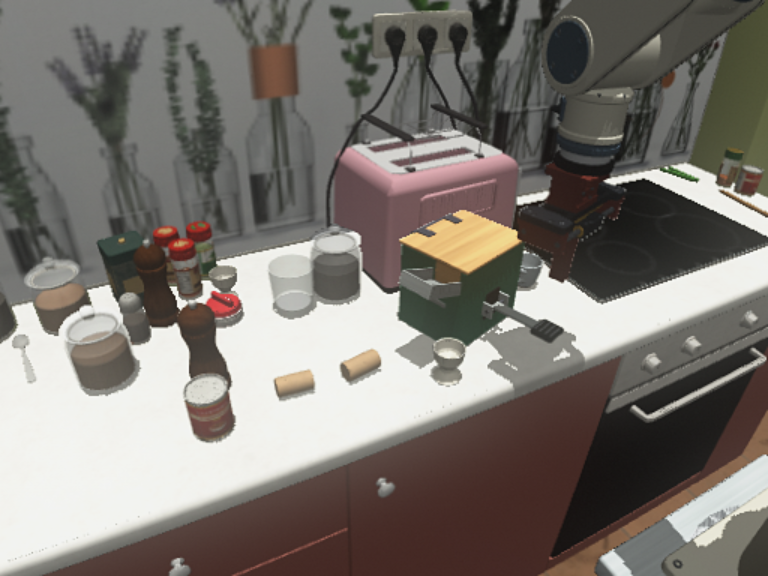

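The lid is shut at (463,240), with its median height at 0.158 as at the start; toaster pixels spoiled the tilt fit. The chute at (430,283) is empty, the bystanders haven't moved, and the gripper is clear of everything.

```bash
python3 -c "
from bench import robot
print(robot.job_done())"
```

```text
the job is handed in; nothing more can be done
None
```

The lever was pressed to its stop and held for about a second, the cork rolled into the bin, the lid was let down slowly until shut, and the job is handed in at about 12 s of the 40 s allowed.

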